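Drive the pivot pin out of a tube mixer and catch it

TASK

The tube carrier of the mixer has to come off for cleaning, so its pivot pin must come out. Slide the green catch tray under the lower end of the leaning pin and let go of it, then take the blue-handled punch from the orange rack and press the pin down and out with steady pressure until it drops into the tray, easing off as soon as the punch's collar meets the brass bush. Finally stand the punch back in its hole in the rack; do not pull the pin out with the fingers, and leave the other things on the bench alone.

Things in the scene. Friction and masses are not known exactly. Their poses are not given: they have to be found in the camera images.
- stand: White tube-mixer stand, fixed. Origin on the bench below the bore's upper mouth; z up; x points horizontally the way the bore runs going down. A foot (x -130 to -30, y +-65, 16 mm high) and a column (x -92 to -28, y +-35, up to 188 mm) carry a white head, 66 x 66 x 70 mm. Its bore leans 35 deg from vertical: downward it runs along (0.574, 0, -0.819).
- bore_mouth (a point): Centre of the bore's upper mouth on the head's upper face, 210 mm above the bench; axes as stand. A brass stop bush (outer 34, inner 18 mm) stands out around it by 10 to 30 mm along the bore: differs each time, not measured. Over 60 N of the punch on bush or head damages it. Orange arms with capped tubes reach 95 mm to either side (y), caps to 10 mm above the head's upper face.
- bore_exit (a point): Lower mouth of the bore (diameter 18 mm), 70 mm down. Hidden inside, a spring catch rubs on the pin: pushing it takes about 4 to 12 N. The catch is set together with the bush: the pin lets go after 38 to 58 mm of pushing, the punch's collar meets the bush 6 mm later. The bush gives on a spring: from 5 N, 3.5 N per mm, for 8 mm; then it is rigid.
- drop_spot (a point): Point on the bench 80 mm from the stand's origin along its x. The pin comes down and lies within 100 mm around it, so the tray's middle belongs over it (within about 15 mm), long side along the stand's x, handle on the side away from the column.
- pin: Polished steel pivot pin, flat on top, domed below, diameter 16 mm, length 100 mm, 0.15 kg. At the start it sits in the bore, its upper end level with the head's upper face, its lower 30 mm sticking out below. Origin at the centre of its upper end; its long axis runs from there along (0.574, 0, -0.819) in its own frame, whose x and z agree with the stand's at the start..
- pin_mid (a point): Middle of the pin, on its axis.
- tray: Loose green open catch tray, 180 (x) x 120 (y) mm outside, walls 34 mm high and 5 mm thick, 0.35 kg. Origin under the centre of its floor, z up. At its +x end a flat upright handle tab, 12 mm thick (x: 90 to 102 mm from the origin), 50 mm wide (y), top 72 mm above the bench.
- tray_in (a point): Centre of the tray's inner floor, 5 mm above the origin.
- tray_handle (a point): Grip point in the handle tab, 96 mm along the tray's x from its origin, 60 mm up.
- punch: Loose pin punch, 140 mm long, 0.25 kg, standing upright in the rack. Origin at the centre of its nose (lower end); z along it towards the handle. Steel shank diameter 12 mm from 0 to 74 mm, dark collar diameter 40 mm from 74 to 82 mm, blue round handle diameter 26 mm from 82 to 140 mm.
- punch_grip (a point): Middle of the punch's handle, 108 mm above the nose.
- rack: Orange tube rack, fixed, 90 (x) x 200 (y) mm, top 90 mm above the bench, with capped tubes up to 128 mm high in its +y half. Origin under its centre.
- rack_hole (a point): Top centre of the punch's hole in the rack, diameter 23 mm, 50 mm from the rack's centre towards its -y end. The punch hangs in it by its collar, which lies on the rack's top 90 mm above the bench, its nose 16 mm above the bench.
- bottle: White bottle, diameter 64 mm, 150 mm high, a bystander. Origin under its centre.
- timer: White bench timer, 30 x 70 x 65 mm, a bystander. Origin under its centre.
- tipbox: White tip box, 90 x 120 x 40 mm, a bystander. Origin under its centre.
There are look-alikes about, which are no part of the job. Of the things like the tray, leave any that is grey or pink; of the rest the larger one is meant.

How it is judged:
On the way, in this order (a step that is already met when the one before it is completed fails the run):
1. the tray stands under the pin's lower end (middle within 30 mm of the drop spot), let go, with the pin still in place (horizontal distance between tray_in and drop_spot below 0.03 m and contact force between tray and the fingers below 0.2 N and angle between tray's own z axis and vertical below 0.06 rad and distance between pin and bore_mouth below 0.01 m), for 0.2 s.
2. the punch pushes the pin at least 25 mm down the bore (contact force between punch and pin above 1 N and distance between pin and bore_mouth above 0.025 m and distance between punch and pin below 0.012 m).
3. the pin is in the tray (z of pin_mid in the frame of tray between 0 and 0.06 m and x of pin_mid in the frame of tray between -0.09 and 0.09 m and y of pin_mid in the frame of tray between -0.06 and 0.06 m), for 0.1 s.
At the end, for the whole second after the job is handed in: The pin is at rest in the tray, clear of the bore (its middle inside the walls and below 60 mm), the tray stands flat on the bench, and the punch stands upright in its rack hole (within 12 mm and 7 degrees of upright, collar down on the rack to within 9 mm) (all of step 3 and distance between pin and bore_exit above 0.02 m and linear speed of each of pin, punch below 0.02 m/s and angle between tray's own z axis and vertical below 0.06 rad and height (world z) of tray below 0.01 m and horizontal distance between punch and rack_hole below 0.012 m and angle between punch's own z axis and vertical below 0.12 rad and height (world z) of punch below 0.025 m); the robot touches nothing.
It fails at once if the punch is pressed on the stand or its bush with more than 60 N (contact force between punch and stand above 60 N).
It fails at once if the fingers take hold of the pin (contact force between pin and the fingers above 1 N).
It fails at once if the pin falls beside the tray (height (world z) of pin_mid below 0.05 m and (x of pin_mid in the frame of tray above 0.1 m or x of pin_mid in the frame of tray below -0.1 m or y of pin_mid in the frame of tray above 0.07 m or y of pin_mid in the frame of tray below -0.07 m)).
It fails at once if the bottle, timer or tip box is moved by more than 30 mm (distance of any of bottle, timer, tipbox from where it was at the start of the episode above 0.03 m).
It also fails if it takes over 62 s, if anything falls off the work surface, if the arm or the gripper's body presses on something with over 40 N, if the wrist force passes 120 N, or if a joint passes its speed limit or range.

ROBOT

A 6-joint arm with a two-finger parallel gripper is mounted at the origin on the work surface. World frame = base frame: x ahead of the robot, y to its left, z up, the work surface at z = 0. Lengths are in m, angles in rad, forces in N, time in s.
With the tool pointing down it reaches from about 0.3 to 0.85 m from the base axis. Payload 5.4 kg.
Tool frame: the origin (TCP) lies between the finger pads; the fingertips stand 11 mm ahead of it and the grasp point (between the pads) lies 8 mm behind it; z points along the fingers, y is the line along which they close (so a half turn about z gives the same grasp; the last joint's range is limited). The gripper opens to 85 mm and grips with 20 to 120 N. Pads are 22 mm wide; open, the fingers measure 114 mm over their backs; the gripper's body (76 mm by 85 mm) begins 54 mm behind the grasp point. The pads swing forward as they close: fully open they stand 13 mm farther back than shut.
Start: joints at [0.927, 0.158, 1.597, -0, 1.386, -0.21], TCP at [0.242, 0.522, 0.242] pointing down, gripper open.
Joint ranges: [-2.91, 2.91], [-0.94, 2.29], [0.18, 2.7], [-1.29, 4.43], [0.17, 2.64], [-3, 3]. Speed limits (rad/s): [2.57, 2.57, 3.14, 3.14, 3.14, 3.14].

INTERFACE

Orientations are given as a unit quaternion [x, y, z, w].
In Python, from plant import * gives the robot as it stands.
- The arm moves only by the tool play_rows, never from a script. Its argument "steps" is text: rows parted by semicolons, each of 7 numbers parted by spaces: the shift along the tool's x, y, z normalised to -1 to 1, where 1 is 0.08 m, then the turn, a rotation vector about the tool's x, y, z normalised to -1 to 1, where 1 is pi/2 rad, then the opening, from -1 (shut) to 1 (fully open), so that 0 is half open. In form: tx ty tz ax ay az fingers; .... A call has 1 to 5 rows; each row is the pose to reach, as a shift and turn from the pose commanded when the call began, along the tool's axes at that moment; what a row does not reach only later rows make up. A row lasts 1/12 s, in which the tool goes at most 41.7 mm and 7.16 degrees, less where a joint would pass 70% of its speed; a pose out of reach is approached as far as the arm can. A call with a number of a shift or a turn outside -1 to 1 is refused whole. A call with a gripper value outside its range is refused whole. The fingers move at their own pace and stop on an object; "grip_force" is the grip in N (left out, the last holds). Time passes only in rows, so rows that repeat a pose let the fingers close. It gives the time, the measured TCP pose, the force, the opening and the grip force at its end, in the units of the state.
- get_state(): the state, without advancing time (a new reading comes with each control period).
- read_camera(name): name is "scene" or "top" or "wrist"; returns a dict with "color" (384x512x3 uint8, red, green, blue), "fx", "fy", "cx", "cy" (pixels), "pose" (4x4, takes a point from camera to world coordinates). Camera axes: x right, y down, z forward; pixel columns grow to the right and rows downward; lengths in m; the calibration is good to about 2 mm. A picture is of the moment at which its call begins. There is no depth.
- finish_job(): hands the job in; it is judged then, once.
The state is a dict: "time_s": time; "joint_pos": joint angles; "qd": joint speeds; "joint_efforts": joint torques, N m; "position": TCP position; "tcp_rot": TCP orientation; "contact_force": force on the tool from outside, world axes, zero at the start; "moment": the same for the moment, N m; "finger_gap": finger opening in m; "grip_force": force on a finger pad.
Only numpy, scipy, OpenCV 4.12 (cv2) and the standard library are available. Lean on these libraries where they do the work, as an engineer would, in place of code of your own. Each camera call takes 0.05 s, during which the arm holds its last target. There are 200 camera calls.

## Working session

There is one attempt and no reset: what is moved stays moved. The work goes in short steps, Python scripts to look and compute and a tool call to move; the robot and the scene stay as the last step left them, time stands still between calls to the robot, and variables do not carry over. Pictures are saved under pics/ and viewed, at most 10 in all, crops included, and the job is handed in when it is done.

Besides the shell and the picture viewer there is one more tool, called after "Emit:" in YAML: its name, and indented under it one key for each argument. play_rows: Moves the arm, as the interface text tells. Scaled input: -1 to 1 covers 0.08 m each way for a shift and pi/2 rad each way for a turn. Its arguments: {"type":"object","properties":{"steps":{"type":"string"},"grip_force":{"type":"number"}},"required":["steps"]}

```bash
mkdir -p pics; ls
cat > h.py <<'E'
from plant import *
import numpy as np, cv2
from scipy.spatial.transform import Rotation as R
def snap(n,f=None):
    c=read_camera(n)
    if f: cv2.imwrite('pics/'+f,c['color'][:,:,::-1])
    return c
def ray(c,u,v,z):
    P=np.array(c['pose']);d=P[:3,:3]@[(u-c['cx'])/c['fx'],(v-c['cy'])/c['fy'],1];o=P[:3,3]
    return o+d*(z-o[2])/d[2]
def proj(c,p):
    P=np.array(c['pose']);q=P[:3,:3].T@(np.array(p)-P[:3,3]);return [c['fx']*q[0]/q[2]+c['cx'],c['fy']*q[1]/q[2]+c['cy']]
E
python3 - <<'E'
from h import *
import pickle
a=snap('scene');b=snap('top')
pickle.dump((a,b),open('ab.pkl','wb'))
cv2.imwrite('pics/a.png',a['color'][:,:,::-1]);cv2.imwrite('pics/b.png',b['color'][:,:,::-1])
print(a['pose'],a['fx'],b['pose'],b['fx']);print(get_state())
E
```

```text
pics
[[ 8.58794989e-01  4.02976831e-01 -3.16355561e-01  9.14084238e-01]
 [ 5.12319332e-01 -6.75188513e-01  5.30706486e-01 -6.02665185e-01]
 [ 2.62777280e-04 -6.17843140e-01 -7.86301332e-01  1.11968832e+00]
 [ 0.00000000e+00  0.00000000e+00  0.00000000e+00  1.00000000e+00]] 439.0211791494711 [[ 0.02958284 -0.99066282  0.13308656  0.36546369]
 [-0.99954271 -0.03015324 -0.00227207  0.06067443]
 [ 0.00626385 -0.13295849 -0.99110181  1.30961541]
 [ 0.          0.          0.          1.        ]] 353.36620100404775
{'time_s': 0.1, 'joint_pos': array([ 9.26914612e-01,  1.58976688e-01,  1.59815084e+00, -1.93665368e-05,
        1.38622465e+00, -2.10079133e-01]), 'qd': array([ 0.00121013,  0.00035445, -0.00312651, -0.00019529, -0.0004843 ,
       -0.00139352]), 'joint_efforts': array([-6.50801303e-04, -3.96991754e+01, -3.32336426e+01, -3.37266911e-04,
        4.30429980e-03, -3.16089661e-06]), 'position': array([0.24136339, 0.52128546, 0.2413983 ]), 'tcp_rot': array([ 2.15202731e-01,  9.76568999e-01, -8.04719354e-04, -3.55668306e-04]), 'contact_force': array([ 0.1277167 , -0.04686011,  0.00768649]), 'moment': array([ 0.02676579, -0.02843708,  0.01660219]), 'grip_force': 0.0, 'finger_gap': 0.08549515333362842}
```

View pics/a.png

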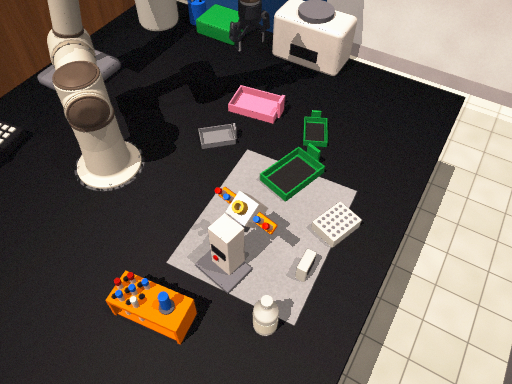

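View pics/b.png

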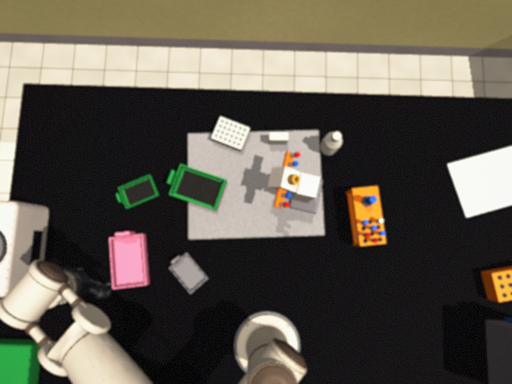

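Candidates for the tray: large green at top (197,187) / scene (292,173); small green at top (138,191) / scene (316,130); pink (128,260); grey (188,272). I choose the large green one. The stand's head is at top (298,180), with the bush on its left side at (293,180). The rack is at top (366,216), with the blue punch handle at (369,200).

Run:
```python
from h import *
import pickle
a,b=pickle.load(open('ab.pkl','rb'))
A=a['color'][:,:,::-1];B=b['color'][:,:,::-1]
c1=cv2.resize(B[110:260,160:400],None,fx=3.3,fy=3.3,interpolation=cv2.INTER_CUBIC)[:,:800]
cv2.imwrite('pics/c1.png',c1)
c2=cv2.resize(A[120:350,90:370],None,fx=2.6,fy=2.6,interpolation=cv2.INTER_CUBIC)
cv2.imwrite('pics/c2.png',c2)
for nm,c in(('scene',a),('top',b)):
  h=cv2.cvtColor(c['color'],cv2.COLOR_RGB2HSV)
  for col,lo,hi in(('green',(50,120,40),(75,255,255)),('orange',(8,180,120),(20,255,255)),('blue',(100,150,60),(120,255,255)),('red',(0,180,80),(4,255,255)),('brass',(21,130,80),(32,255,255))):
    m=cv2.inRange(h,lo,hi)
    cs,_=cv2.findContours(m,cv2.RETR_EXTERNAL,cv2.CHAIN_APPROX_NONE)
    for k in cs:
      ar=cv2.contourArea(k)
      if ar>12:
        r=cv2.minAreaRect(k);M=cv2.moments(k)
        print(nm,col,round(ar),'cen %.1f %.1f'%(M['m10']/M['m00'],M['m01']/M['m00']),'box',np.round(cv2.boxPoints(r),1).tolist() if ar>150 else '')
```

```text
scene green 2742 cen 299.2 160.1 box [[256.3999938964844, 178.6999969482422], [313.3999938964844, 104.9000015258789], [351.8999938964844, 134.60000610351562], [294.8999938964844, 208.39999389648438]]
scene green 1050 cen 217.0 22.7 box [[192.1999969482422, 31.399999618530273], [202.89999389648438, -0.699999988079071], [244.3000030517578, 13.100000381469727], [233.60000610351562, 45.20000076293945]]
scene orange 2972 cen 156.4 308.8 box [[101.30000305175781, 308.1000061035156], [120.80000305175781, 265.6000061035156], [200.8000030517578, 302.3999938964844], [181.1999969482422, 344.8999938964844]]
scene orange 34 cen 269.8 227.3 box 
scene orange 25 cen 244.2 208.5 box 
scene blue 150 cen 164.1 300.6 box [[156.5, 293.5], [166.10000610351562, 290.29998779296875], [171.89999389648438, 307.70001220703125], [162.3000030517578, 310.8999938964844]]
scene blue 34 cen 118.4 293.6 box 
scene blue 36 cen 131.4 287.5 box 
scene blue 34 cen 144.5 281.7 box 
scene blue 30 cen 256.0 218.9 box 
scene blue 24 cen 226.2 196.5 box 
scene blue 256 cen 271.6 8.3 box [[262.0, 0.0], [287.0, 0.0], [287.0, 32
[... 817 characters left out ...]
box 
top orange 207 cen 500.6 279.6 box [[489.5, 271.3999938964844], [510.8999938964844, 267.5], [516.7000122070312, 299.29998779296875], [495.29998779296875, 303.20001220703125]]
top orange 68 cen 279.0 196.6 box 
top orange 1701 cen 365.7 215.3 box [[346.20001220703125, 188.10000610351562], [378.5, 183.6999969482422], [386.6000061035156, 243.60000610351562], [354.3999938964844, 248.0]]
top orange 23 cen 294.2 179.0 box 
top orange 42 cen 287.2 158.6 box 
top blue 35 cen 370.0 199.6 box 
top blue 14 cen 288.2 194.9 box 
top brass 213 cen 502.5 288.6 box [[493.29998779296875, 274.29998779296875], [509.3999938964844, 271.1000061035156], [514.7000122070312, 297.29998779296875], [498.5, 300.5]]
```

View pics/c1.png

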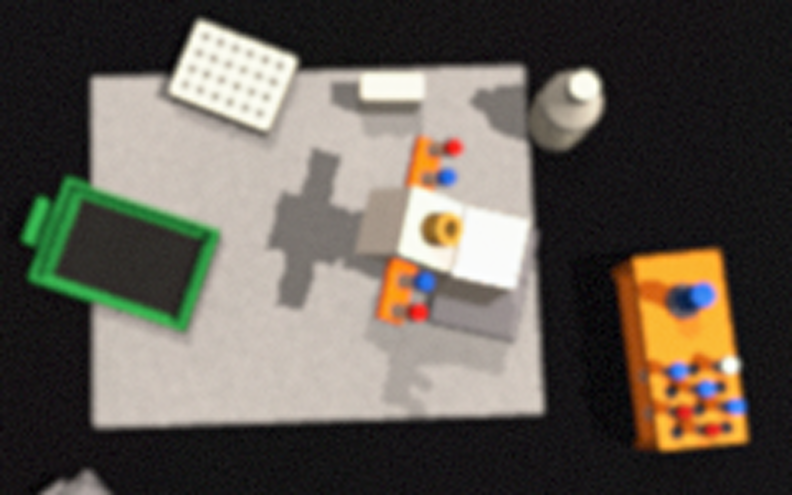

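View pics/c2.png

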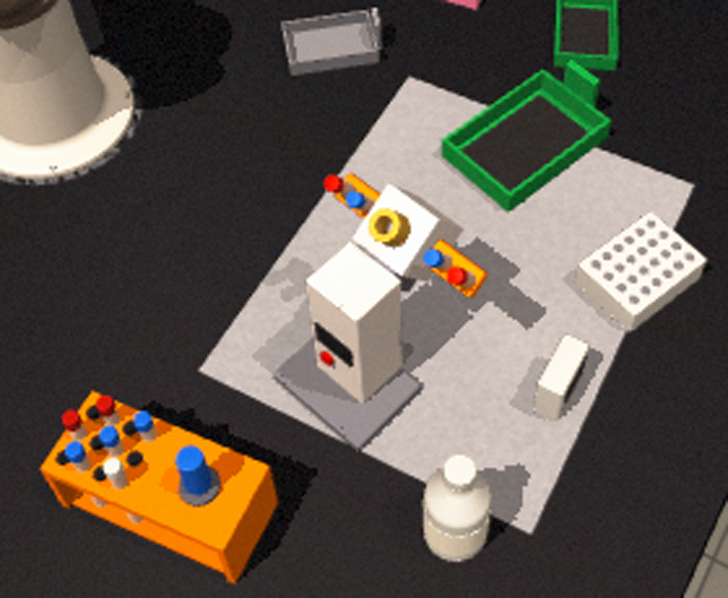

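The views show one stand with its column on the world −y side and the bore running towards +y. The large green tray's handle is on the +y side. Next I triangulate.

```bash
cat >> h.py <<'E'
def tri(c1,p1,c2,p2):
    A=[];b=[]
    for c,(u,v) in((c1,p1),(c2,p2)):
        P=np.array(c['pose']);d=P[:3,:3]@[(u-c['cx'])/c['fx'],(v-c['cy'])/c['fy'],1];d/=np.linalg.norm(d)
        M=np.eye(3)-np.outer(d,d);A.append(M);b.append(M@P[:3,3])
    x=np.linalg.lstsq(np.vstack(A),np.hstack(b),rcond=None)[0]
    return x, np.linalg.norm(np.vstack(A)@x-np.hstack(b))
def delta(p,Rm):
    "normalised move from present pose to TCP p, rotation Rm"
    s=get_state();R0=R.from_quat(s['tcp_rot'])
    return np.round(R0.inv().apply(np.array(p)-s['position'])/.08,2),np.round((R0.inv()*R.from_matrix(Rm)).as_rotvec()/(np.pi/2),3)
E
python3 - <<'E'
from h import *
import pickle
np.set_printoptions(precision=4,suppress=True)
a,b=pickle.load(open('ab.pkl','rb'))
t=lambda x,y:(160+x/3.3-.35,110+y/3.3-.35)
s=lambda x,y:(90+x/2.6-.3,120+y/2.6-.3)
tr=np.array([ray(b,*t(*q),.034) for q in((70,178),(218,232),(187,330),(30,282))])
print('tray top',tr,tr.mean(0))
ts=np.array([ray(a,*s(*q),.034) for q in((543,71),(610,125),(509,210),(443,145))])
print('tray scene',ts,ts.mean(0))
print('handle top', tri(a,s(582,80),b,t(33,222)))
caps={}
for n,p,q in(('redN',(217.7,190.2),t(418,313)),('bluN',(226.2,196.5),t(427,282)),('redF',(265.6,225.8),t(454,147)),('bluF',(256,218.9),t(447,178))):
    print(n,tri(a,p,b,q))
print('bush',tri(a,s(389,226),b,t(440,229)))
print('column top scene',[ray(a,*s(*q),.188) for q in((349,246),(401,281),(360,318),(308,281))])
print('col top top',[ray(b,*t(*q),.188) for q in((465,205),(528,218),(517,287),(452,272))])
rt=np.array([ray(b,*t(*q),.09) for q in((632,262),(720,249),(748,441),(660,450))]);print('rack',rt,rt.mean(0))
rs=np.array([ray(a,*s(*q),.09) for q in((95,391),(270,466),(230,540),(43,467))]);print('rack s',rs,rs.mean(0))
print('handle punch',tri(a,s(190,456),b,t(703,294)))
E
```

```text
tray top [[0.6385 0.3327 0.034 ]
 [0.5825 0.1654 0.034 ]
 [0.4726 0.1949 0.034 ]
 [0.5204 0.3699 0.034 ]] [0.5535 0.2657 0.034 ]
tray scene [[0.5282 0.3695 0.034 ]
 [0.6427 0.3293 0.034 ]
 [0.5961 0.1466 0.034 ]
 [0.4789 0.1934 0.034 ]] [0.5615 0.2597 0.034 ]
handle top (array([0.5843, 0.3665, 0.0505]), np.float64(0.0005703629264789814))
redN (array([ 0.4808, -0.0405,  0.2155]), np.float64(0.0014714588868478282))
bluN (array([ 0.511 , -0.0478,  0.2169]), np.float64(0.002621355416160051))
redF (array([ 0.6426, -0.0724,  0.2146]), np.float64(0.0015659980565170407))
bluF (array([ 0.6119, -0.0663,  0.2139]), np.float64(0.0012914818154470958))
bush (array([ 0.5601, -0.0598,  0.2218]), np.float64(0.00035173771507994727))
column top scene [array([ 0.5257, -0.0804,  0.188 ]), array([ 0.5915, -0.0892,  0.188 ]), array([ 0.5797, -0.1447,  0.188 ]), array([ 0.514 , -0.1354,  0.188 ])]
col top top [array([ 0.5905, -0.0878,  0.188 ]), array([ 0.5795, -0.1496,  0.188 ]), array([ 0.5111, -0.1393,  0.188 ]), array([ 0.5239, -0.076 ,  0.188 ])]
rack [[ 0.5543 -0.2785  0.09  ]
 [ 0.571  -0.372   0.09  ]
 [ 0.37   -0.3978  0.09  ]
 [ 0.3581 -0.3062  0.09  ]] [ 0.4634 -0.3386  0.09  ]
rack s [[ 0.3624 -0.304   0.09  ]
 [ 0.5591 -0.2795  0.09  ]
 [ 0.5694 -0.3574  0.09  ]
 [ 0.3731 -0.3917  0.09  ]] [ 0.466  -0.3332  0.09  ]
handle punch (array([ 0.5142, -0.33  ,  0.157 ]), np.float64(0.0009280854997685127))
```

```bash
cat >> h.py <<'E'
def down(deg):
    "tool down, closing axis at deg from +y towards +x"
    t=np.radians(deg);y=np.array([np.sin(t),np.cos(t),0]);z=np.array([0,0,-1.]);return np.c_[np.cross(y,z),y,z]
E
python3 -c "
from h import *
print(delta((.583,.357,.18),down(15.8)))"
```

```text
(array([-4.74, -0.07,  0.77]), array([-0.001, -0.   , -0.101]))
```

Emit:
play_rows:
  steps: "-0.5 0 0 0 0 -0.05 0.2; -1 0 0.1 0 0 -0.1 0.2; -1 0 0.1 0 0 -0.1 0.2"

```text
time_s: 0.35
position: [0.3189, 0.485, 0.2326]
tcp_rot: [0.139, 0.99, -0.002, 0.001]
contact_force: [0.3, 0.5, -0.2]
finger_gap: 0.0524
grip_force: 0.0
```

Emit:
play_rows:
  steps: "-0.5 0 0 0 0 0 0.2; -1 0 0.1 0 0 0 0.2; -1 0 0.1 0 0 0 0.2"

```text
time_s: 0.6
position: [0.3964, 0.4632, 0.2244]
tcp_rot: [0.141, 0.99, -0.001, 0.001]
contact_force: [-0.6, -0.2, -0.6]
finger_gap: 0.0512
grip_force: 0.0
```

Emit:
play_rows:
  steps: "-0.5 0 0 0 0 0 0.2; -1 0 0.1 0 0 0 0.2; -1 0 0.1 0 0 0 0.2"

```text
time_s: 0.85
position: [0.4733, 0.441, 0.2158]
tcp_rot: [0.141, 0.99, -0.001, 0.0]
contact_force: [-0.8, 0.2, -0.0]
finger_gap: 0.0508
grip_force: 0.0
```

Emit:
play_rows:
  steps: "-0.5 0 0 0 0 0 0.2; -1 0 0.2 0 0 0 0.2; -1 0 0.2 0 0 0 0.2"

```text
time_s: 1.1
position: [0.5493, 0.4185, 0.1977]
tcp_rot: [0.141, 0.99, -0.002, -0.001]
contact_force: [0.2, 0.6, 0.0]
finger_gap: 0.0511
grip_force: 0.0
```

```bash
python3 -c "
from h import *
print(delta((.583,.357,.18),down(15.8)),get_state()['time_s'])"
```

```text
(array([-0.62, -0.62,  0.22]), array([-0.003, -0.001, -0.004])) 1.1
```

Emit:
play_rows:
  steps: "-0.4 -0.3 0.2 0 0 0 0.2; -0.62 -0.62 0.22 0 0 0 0.2; -0.62 -0.62 0.22 0 0 0 0.2; -0.62 -0.62 0.22 0 0 0 0.2"

```text
time_s: 1.43
position: [0.5794, 0.3597, 0.1836]
tcp_rot: [0.14, 0.99, -0.0, -0.001]
contact_force: [0.6, 0.7, 1.1]
finger_gap: 0.0509
grip_force: 0.0
```

Run:
```python
from h import *
import pickle
w=snap('wrist','w1.png');pickle.dump(w,open('w.pkl','wb'));print(np.round(w['pose'],3),w['fx'])
for x in(-.09,.09):print(proj(w,[.583,.357,.072]))
```

```text
[[ 0.275  0.923  0.27   0.51 ]
 [ 0.961 -0.264 -0.079  0.379]
 [-0.002  0.282 -0.96   0.315]
 [ 0.     0.     0.     1.   ]] 294.1417610949529
[np.float64(257.8065245510638), np.float64(197.62862258716027)]
[np.float64(257.8065245510638), np.float64(197.62862258716027)]
```

View pics/w1.png

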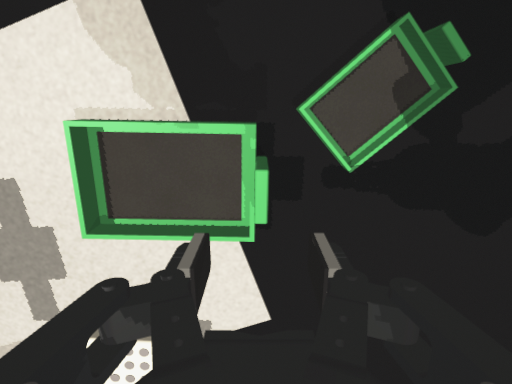

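The wrist view shows the large tray with its rim at cols 65–256, rows 121–240. The handle tab is at cols ~256–268, rows 157–223, left of the midpoint between the fingers, and the small tray lies apart at the upper right.

Run:
```python
from h import *
import pickle
np.set_printoptions(precision=4,suppress=True)
w=pickle.load(open('w.pkl','rb'))
q=np.array([ray(w,*p,.034)for p in((65,121),(256,124),(254,240),(83,240))]);print(q,q.mean(0))
d=q[1]-q[0];e=q[2]-q[3];print(np.degrees(np.arctan2(d[0],d[1])),np.degrees(np.arctan2(e[0],e[1])),np.linalg.norm(d),np.linalg.norm(e),np.linalg.norm(q[0]-q[3]))
for u in(256,262,268):print(ray(w,u,190,.072))
h=w['color'][150:230:8,240:280]
print(h[5,:,1])
```

```text
[[0.4732 0.2015 0.034 ]
 [0.5248 0.3718 0.034 ]
 [0.6379 0.3369 0.034 ]
 [0.5888 0.1646 0.034 ]] [0.5562 0.2687 0.034 ]
16.846120498241028 15.920516892500618 0.17790538118575233 0.17912678306734398 0.12134178370463584
[0.576  0.3574 0.072 ]
[0.5774 0.3624 0.072 ]
[0.5788 0.3673 0.072 ]
[ 63 140 213 217 199 193 192 192 192 192 192 192 192 192 159 201 221 224
 223 223 223 222 222 222 222 222 209 167  89  30  26  25  26  24  25  25
  26  24  25  26]
```

```bash
python3 -c "
from h import *
print(delta((.58,.361,.052),down(16.4)))"
```

```text
(array([-0.01,  0.  ,  1.65]), array([-0.   , -0.001,  0.005]))
```

Emit:
play_rows:
  steps: "0 0 0.4 0 0 0.005 0.2; 0 0 0.85 0 0 0.005 0.2; 0 0 0.85 0 0 0.005 0.2"

```text
time_s: 1.73
position: [0.5738, 0.3607, 0.1089]
tcp_rot: [0.141, 0.99, -0.003, -0.006]
contact_force: [-0.6, -0.6, -2.6]
finger_gap: 0.0508
grip_force: 0.0
```

Emit:
play_rows:
  steps: "0 0 0.4 0 0 0 0.2; 0 0 0.8 0 0 0 0.2; 0 0 0.8 0 0 0 0.2"

```text
time_s: 1.98
position: [0.5745, 0.3607, 0.047]
tcp_rot: [0.141, 0.99, -0.003, -0.005]
contact_force: [-1.2, -0.3, -2.5]
finger_gap: 0.0511
grip_force: 0.0
```

Emit:
play_rows:
  steps: "0 0 0 0 0 0 -1; 0 0 0 0 0 0 -1; 0 0 0 0 0 0 -1; 0 0 0 0 0 0 -1; 0 0 0 0 0 0 -1"
  grip_force: 40

```text
time_s: 2.4
position: [0.5812, 0.3623, 0.0564]
tcp_rot: [0.142, 0.99, 0.001, 0.002]
contact_force: [-1.1, 0.8, 6.7]
finger_gap: 0.0112
grip_force: 40.1
```

Run:
```python
from h import *
s=get_state();print(s['position'],s['finger_gap'],s['grip_force'],s['contact_force'])
x=np.array([.191,.982]);o=np.array([.5625,-.054])
p=np.r_[o+x*(.08+.096),s['position'][2]]
print(p,delta(p,down(11)))
```

```text
[0.58120945 0.36233674 0.05640354] 0.011159269624511971 40.06626784801483 [-1.06637827  0.83800127  6.72595131]
[0.596116   0.118832   0.05640354] (array([-1.03, -2.87, -0.01]), array([ 0.002,  0.003, -0.059]))
```

Emit:
play_rows:
  steps: "-0.05 -0.2 0 0 0 -0.01 -1; -0.12 -0.4 0 0 0 -0.02 -1; -0.2 -0.6 0 0 0 -0.03 -1; -0.27 -0.8 0 0 0 -0.045 -1; -0.34 -1 0 0 0 -0.06 -1"

```text
time_s: 2.82
position: [0.5851, 0.2781, 0.0564]
tcp_rot: [0.095, 0.996, 0.002, 0.003]
contact_force: [-0.9, 5.1, 6.8]
finger_gap: 0.0112
grip_force: 40.3
```

Emit:
play_rows:
  steps: "-0.06 -0.2 0 0 0 0 -1; -0.12 -0.4 0 0 0 0 -1; -0.19 -0.6 0 0 0 0 -1; -0.25 -0.8 0 0 0 0 -1; -0.3 -0.95 0 0 0 0 -1"

```text
time_s: 3.23
position: [0.5947, 0.1982, 0.0564]
tcp_rot: [0.095, 0.995, 0.002, 0.003]
contact_force: [1.0, 6.3, 6.8]
finger_gap: 0.0113
grip_force: 40.3
```

Run:
```python
from h import *
s=get_state();print(s['position'],s['finger_gap'],s['grip_force'],s['contact_force'])
x=np.array([.191,.982]);o=np.array([.5625,-.054])
p=np.r_[o+x*(.08+.096),.056]
print(p,delta(p,down(11)))
```

```text
[0.59466359 0.19816613 0.05641925] 0.011256856770483733 40.337111949920654 [0.99726893 6.27361015 6.83516885]
[0.596116 0.118832 0.056   ] (array([-0.21, -0.97,  0.  ]), array([0.003, 0.003, 0.001]))
```

Emit:
play_rows:
  steps: "-0.05 -0.25 0 0 0 0 -1; -0.1 -0.5 0 0 0 0 -1; -0.16 -0.75 0 0 0 0 -1; -0.2 -0.95 0 0 0 0 -1; -0.2 -0.95 0 0 0 0 -1"

```text
time_s: 3.65
position: [0.5964, 0.1174, 0.0564]
tcp_rot: [0.096, 0.995, -0.0, 0.003]
contact_force: [-0.6, -4.4, 7.5]
finger_gap: 0.0112
grip_force: 40.4
```

Run:
```python
from h import *
import pickle
s=get_state();print(s['position'],s['contact_force'])
a=snap('scene');b=snap('top');pickle.dump((a,b),open('ab2.pkl','wb'))
A=a['color'][110:300,180:370,::-1];B=b['color'][130:230,220:350,::-1]
A=cv2.resize(A,(570,570),interpolation=cv2.INTER_CUBIC)
cv2.imwrite('pics/d.png',A)
h=cv2.cvtColor(b['color'],cv2.COLOR_RGB2HSV);m=cv2.inRange(h,(50,120,40),(75,255,255))
for k in cv2.findContours(m,cv2.RETR_EXTERNAL,cv2.CHAIN_APPROX_NONE)[0]:
    if cv2.contourArea(k)>50: print(np.round(cv2.boxPoints(cv2.minAreaRect(k)),1).tolist())
```

```text
[0.59639877 0.11744748 0.05638438] [-0.56249444 -4.38407944  7.47540253]
[[-0.0, 339.0], [42.0, 339.0], [42.0, 383.0], [0.0, 383.0]]
[[111.5, 188.3000030517578], [150.39999389648438, 172.10000610351562], [160.1999969482422, 195.6999969482422], [121.4000015258789, 211.89999389648438]]
```

View pics/d.png

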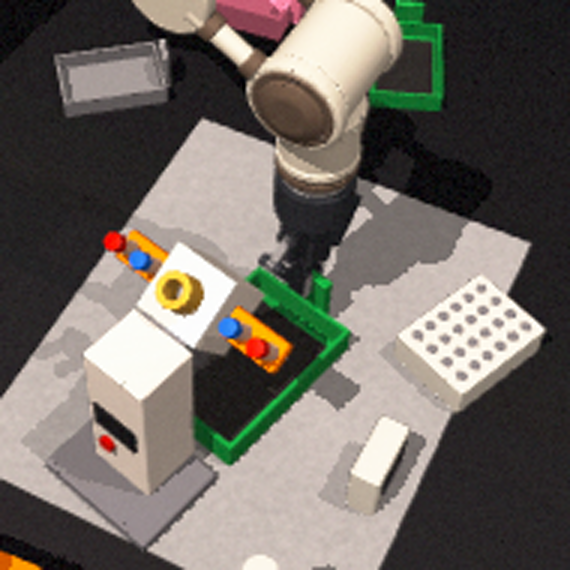

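The crop shows the tray under the head, still gripped by the tab at (322,293). Its rim corners are at (260,272), (351,332) and (229,462).

Run:
```python
from h import *
import pickle
np.set_printoptions(precision=4,suppress=True)
a,b=pickle.load(open('ab2.pkl','rb'))
q=np.array([ray(a,180+u/3-.3,110+v/3-.3,.034) for u,v in((260,272),(351,332),(229,462))]);print(q)
print('c',(q[0]+q[2])/2,np.linalg.norm(q[1]-q[2]),np.linalg.norm(q[1]-q[0]))
d=q[1]-q[2];print(np.degrees(np.arctan2(d[0],d[1])))
x=np.array([.191,.982]);o=np.array([.5625,-.054]);print('drop',o+.08*x)
```

```text
[[ 0.5454  0.1168  0.034 ]
 [ 0.6594  0.0985  0.034 ]
 [ 0.6284 -0.0883  0.034 ]]
c [0.5869 0.0143 0.034 ] 0.18937068180620364 0.11543656230971758
9.417838326658062
drop [0.5778 0.0246]
```

Emit:
play_rows:
  steps: "0 0 0 0 0 0 -0.3; 0 0 0 0 0 0 0.2; 0 0 0 0 0 0 0.2; 0 0 0 0 0 0 0.2; 0 0 0 0 0 0 0.2"

```text
time_s: 4.17
position: [0.5933, 0.1203, 0.0525]
tcp_rot: [0.095, 0.995, 0.0, -0.0]
contact_force: [0.2, 0.2, -1.2]
finger_gap: 0.051
grip_force: 0.0
```

Emit:
play_rows:
  steps: "0 0 -0.4 0 0 0 0.2; 0 0 -0.8 0 0 0 0.2; 0 0 -1 0 0 0 0.2; 0 0 -1 0 0 0 0.2"

```text
time_s: 4.5
position: [0.5966, 0.1203, 0.1378]
tcp_rot: [0.095, 0.995, 0.0, 0.004]
contact_force: [0.2, -0.0, 0.5]
finger_gap: 0.0514
grip_force: 0.0
```

Emit:
play_rows:
  steps: "0 0 -0.4 0 0 0 0.2; 0 0 -0.8 0 0 0 0.2; 0 0 -1 0 0 0 0.2"

```text
time_s: 4.75
position: [0.5943, 0.1202, 0.2153]
tcp_rot: [0.095, 0.995, 0.0, 0.001]
contact_force: [1.4, 0.5, 0.5]
finger_gap: 0.0513
grip_force: 0.0
```

Emit:
play_rows:
  steps: "0 0 -0.4 0 0 0 0.2; 0 0 -0.8 0 0 0 0.2; 0 0 -1 0 0 0 0.2"

```text
time_s: 5.0
position: [0.5943, 0.1202, 0.2958]
tcp_rot: [0.095, 0.995, 0.0, 0.002]
contact_force: [1.2, 0.0, 1.0]
finger_gap: 0.0515
grip_force: 0.0
```

Emit:
play_rows:
  steps: "0 0 -0.3 0 0 0 0.4; 0 -0.4 -0.4 0 0 0 0.4; 0 -0.8 -0.4 0 0 0 0.4; 0 -1 -0.4 0 0 0 0.4"

```text
time_s: 5.33
position: [0.578, 0.0392, 0.3244]
tcp_rot: [0.095, 0.995, -0.001, -0.0]
contact_force: [-0.1, -0.2, -1.3]
finger_gap: 0.0596
grip_force: 0.0
```

Run:
```python
from h import *
np.set_printoptions(precision=4,suppress=True)
s=get_state();print(s['position'],s['joint_pos'])
print(delta((.512,-.331,.27),down(11)))
a=snap('scene','e.png');h=cv2.cvtColor(a['color'],cv2.COLOR_RGB2HSV);m=cv2.inRange(h,(50,120,40),(75,255,255))
for k in cv2.findContours(m,cv2.RETR_EXTERNAL,cv2.CHAIN_APPROX_NONE)[0]:
    if cv2.contourArea(k)>50: print(cv2.boundingRect(k))
```

```text
[0.578  0.0392 0.3244] [-0.1401  0.1282  1.4697 -0.0013  1.5438 -1.5197]
(array([-0.07, -4.7 ,  0.69]), array([-0.001, -0.   ,  0.001]))
(245, 195, 52, 70)
(303, 110, 25, 37)
(225, 30, 24, 15)
```

Emit:
play_rows:
  steps: "0 -0.4 0 0 0 0 0.4; 0 -0.8 0 0 0 0 0.4; 0 -1 0 0 0 0 0.4; 0 -1 0 0 0 0 0.4; 0 -1 0 0 0 0 0.4"

```text
time_s: 5.8
position: [0.5629, -0.0372, 0.3235]
tcp_rot: [0.096, 0.995, 0.0, -0.001]
contact_force: [-0.0, 0.8, -0.7]
finger_gap: 0.0597
grip_force: 0.0
```

```bash
python3 -c "
from h import *
import pickle
pickle.dump(snap('wrist','v1.png'),open('v1.pkl','wb'));print(get_state()['position'])"
```

```text
[ 0.56309161 -0.03642841  0.32372682]
```

Emit:
play_rows:
  steps: "0 -0.4 0 0 0 0 0.4; 0 -0.8 0 0 0 0 0.4; 0 -1 0 0 0 0 0.4; 0 -1 0 0 0 0 0.4; 0 -1 0 0 0 0 0.4"

```text
time_s: 6.27
position: [0.5483, -0.1148, 0.3242]
tcp_rot: [0.095, 0.995, 0.001, -0.0]
contact_force: [0.1, -0.1, 1.0]
finger_gap: 0.0595
grip_force: 0.0
```

```bash
python3 -c "
from h import *
import pickle
pickle.dump(snap('wrist','v2.png'),open('v2.pkl','wb'));print(get_state()['position'])
a=cv2.imread('pics/v1.png');b=cv2.imread('pics/v2.png');cv2.imwrite('pics/v.png',cv2.resize(np.hstack([a[:,100:400],b[:,212:512]]),None,fx=1.33,fy=1.33))"
```

```text
[ 0.5484042  -0.11428625  0.32440337]
```

View pics/v.png

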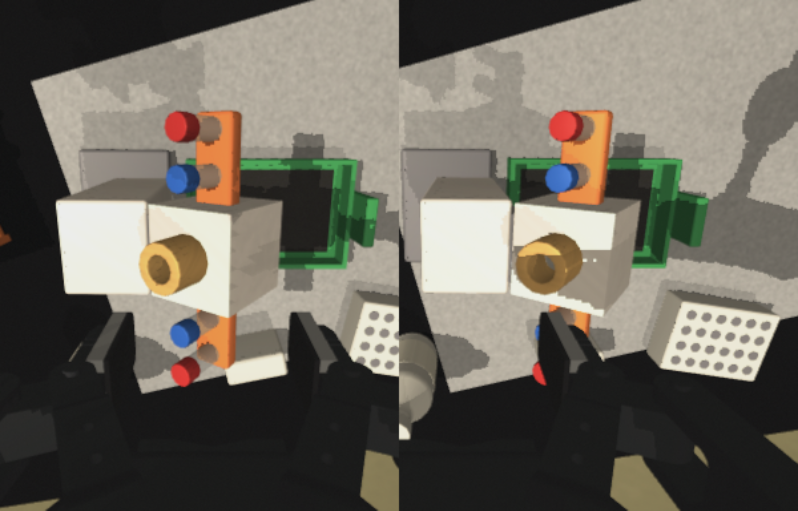

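The wrist pair shows the bush's top ring centred near v1 (220,201) and v2 (319.5,203). It stands well out of the head, and the tray sits square under it with its handle outward.

```bash
python3 - <<'E'
from h import *
import pickle
np.set_printoptions(precision=4,suppress=True)
a,_=pickle.load(open('ab.pkl','rb'))
v1=pickle.load(open('v1.pkl','rb'));v2=pickle.load(open('v2.pkl','rb'))
f=lambda x,y:(x/1.33+100-.1,y/1.33-.1);g=lambda x,y:((x-399)/1.33+212-.1,y/1.33-.1)
B,r=tri(v1,f(160,267),v2,g(542,270));print('bush top',B,r)
s=lambda x,y:(90+x/2.6-.3,120+y/2.6-.3)
print(tri(v1,f(160,267),a,s(389,226)),tri(v2,g(542,270),a,s(389,226)))
for n,p,q in(('redN',(181,127),(565,127)),('bluN',(182,179),(562,179))): print(n,tri(v1,f(*p),v2,g(*q)))
for n,p in(('bluF',(184,333)),('redF',(184,373))): print(n,ray(v1,*f(*p),.215))
print('col top',[ray(v1,*f(*p),.188) for p in((57,201),(65,293),(148,291))],[ray(v2,*g(*p),.188) for p in((421,200),(424,292),(509,292),(511,205))])
# brass mask ring extents in v1
for n,v in(('v1',v1),('v2',v2)):
    h=cv2.cvtColor(v['color'],cv2.COLOR_RGB2HSV);m=cv2.inRange(h,(12,90,40),(32,255,255));m[:, :150]=0
    for k in cv2.findContours(m,cv2.RETR_EXTERNAL,cv2.CHAIN_APPROX_NONE)[0]:
        if cv2.contourArea(k)>300: print(n,cv2.boundingRect(k))
E
python3 - <<'E'
import cv2,numpy as np
a=cv2.imread('pics/v1.png')[160:250,180:270];b=cv2.imread('pics/v2.png')[160:250,275:365]
cv2.imwrite('pics/vz.png',cv2.resize(np.hstack([a,b]),None,fx=4.4,fy=4.4,interpolation=cv2.INTER_NEAREST))
E
```

```text
bush top [ 0.5584 -0.0681  0.2331] 0.0016647674120606887
(array([ 0.5609, -0.0664,  0.2292]), np.float64(0.004625200284817759)) (array([ 0.5623, -0.0659,  0.2288]), np.float64(0.0027941376936590503))
redN (array([ 0.4811, -0.0401,  0.2124]), np.float64(0.000230376322152247))
bluN (array([ 0.5107, -0.0457,  0.214 ]), np.float64(0.0002881554039640894))
bluF [ 0.6115 -0.0659  0.215 ]
redF [ 0.6418 -0.0724  0.215 ]
col top [array([ 0.5108, -0.1351,  0.188 ]), array([ 0.5767, -0.1494,  0.188 ]), array([ 0.5867, -0.0894,  0.188 ])] [array([ 0.5105, -0.1363,  0.188 ]), array([ 0.5769, -0.1487,  0.188 ]), array([ 0.5886, -0.0875,  0.188 ]), array([ 0.5255, -0.0762,  0.188 ])]
v1 (371, 339, 51, 45)
v1 (488, 317, 24, 29)
v1 (248, 233, 24, 45)
v1 (205, 176, 51, 46)
v1 (247, 85, 26, 69)
v2 (372, 343, 45, 41)
v2 (300, 175, 50, 46)
v2 (333, 84, 36, 70)
```

View pics/vz.png

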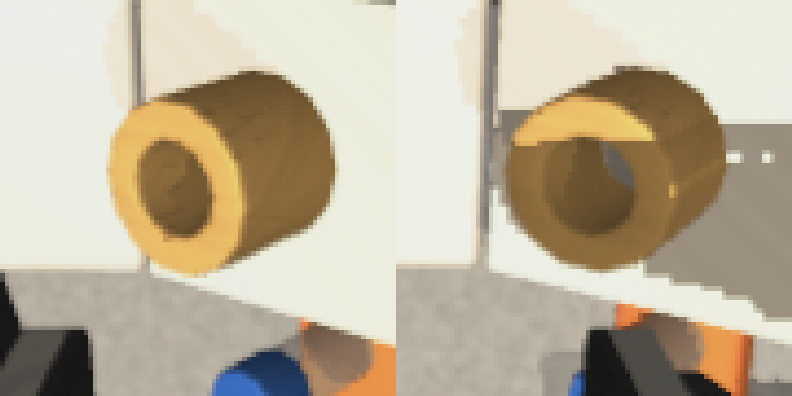

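Run:
```python
from h import *
import pickle
np.set_printoptions(precision=4,suppress=True)
v1=pickle.load(open('v1.pkl','rb'));v2=pickle.load(open('v2.pkl','rb'))
B,r=tri(v1,(219.6,202.0),v2,(318.5,201.5));print(B,r)
x=np.array([.191,.982]);o=np.array([.562,-.054])
y=np.array([-x[1],x[0]])
d=np.r_[B[:2]-o,B[2]-.21];print('in stand: x,z',d[:2]@x,d[2],'y',d[:2]@y,'along',-(.574*(d[:2]@x)-.819*d[2]),'off',.819*(d[:2]@x)+.574*d[2])
s=get_state();print(delta((.512,-.331,.27),down(11)),s['joint_pos'])
```

```text
[ 0.5585 -0.0687  0.2322] 0.00011457042443499176
in stand: x,z -0.015070149238663436 0.022159751680149303 y 0.0006115921998383167 along 0.02679910228903509 off 0.00037724523794034626
(array([-0.06, -2.75,  0.68]), array([ 0.001, -0.   ,  0.002])) [-0.4216  0.0777  1.524   0.0009  1.5404 -1.8032]
```

Emit:
play_rows:
  steps: "0 -0.4 0 0 0 0 0.4; 0 -0.8 0 0 0 0 0.4; 0 -1 0 0 0 0 0.4"

```text
time_s: 6.57
position: [0.533, -0.1948, 0.3245]
tcp_rot: [0.094, 0.996, -0.0, -0.0]
contact_force: [-0.3, 0.4, -0.7]
finger_gap: 0.0598
grip_force: 0.0
```

Emit:
play_rows:
  steps: "0 -0.4 0 0 0 0 0.4; 0 -0.8 0.2 0 0 0 0.4; 0 -1 0.3 0 0 0 0.4"

```text
time_s: 6.82
position: [0.5177, -0.2739, 0.2995]
tcp_rot: [0.095, 0.995, -0.0, -0.0]
contact_force: [-0.9, 0.7, 0.0]
finger_gap: 0.0599
grip_force: 0.0
```

Emit:
play_rows:
  steps: "0 -0.4 0.1 0 0 0 0.4; -0.06 -0.7 0.3 0 0 0 0.4; -0.06 -0.75 0.38 0 0 0 0.4; -0.06 -0.75 0.38 0 0 0 0.4; -0.06 -0.75 0.38 0 0 0 0.4"

```text
time_s: 7.23
position: [0.5116, -0.3308, 0.2697]
tcp_rot: [0.094, 0.996, 0.001, -0.001]
contact_force: [-0.1, 0.1, 0.5]
finger_gap: 0.0598
grip_force: 0.0
```

Run:
```python
from h import *
import pickle
np.set_printoptions(precision=4,suppress=True)
w=snap('wrist','p1.png');a,b=pickle.load(open('ab.pkl','rb'))
print(get_state()['position'],delta((.512,-.331,.27),down(11)))
h=cv2.cvtColor(w['color'],cv2.COLOR_RGB2HSV);m=cv2.inRange(h,(100,150,60),(125,255,255))
for k in cv2.findContours(m,cv2.RETR_EXTERNAL,cv2.CHAIN_APPROX_NONE)[0]:
    if cv2.contourArea(k)>100: print(cv2.contourArea(k),cv2.boundingRect(k),cv2.minEnclosingCircle(k))
print(proj(w,[.5142,-.33,.156]),proj(w,[.5142,-.33,.098]))
cv2.imwrite('pics/p1c.png',w['color'][:,:,::-1])
```

```text
[ 0.512  -0.3309  0.2707] (array([-0.  , -0.  ,  0.01]), array([0.   , 0.   , 0.002]))
731.5 (245, 169, 28, 38) ((258.5, 187.41891479492188), 18.74860382080078)
201.5 (253, 95, 17, 17) ((261.0, 103.03333282470703), 8.575323104858398)
187.5 (219, 81, 17, 18) ((225.875, 89.25), 9.291393280029297)
176.5 (184, 66, 17, 20) ((191.0, 75.0), 10.295730590820312)
[np.float64(260.7373827937484), np.float64(194.72392319052145)] [np.float64(260.32663467806833), np.float64(178.8443368590314)]
```

View pics/p1c.png

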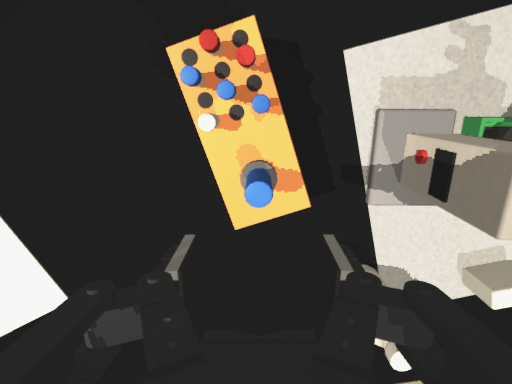

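The punch's handle top is at (259,194), midway between the fingers, and its collar is at about (258,176). The tubes are well clear.

Run:
```python
from h import *
# re-cast with the same pose (arm has not moved)
w=snap('wrist')
p=ray(w,258.8,194,.156);q=ray(w,258.5,176.5,.098);print(p,q)
t=(p+q)/2;t[2]=.016+.108-.008;print(t,delta(t,down(11)))
```

```text
[ 0.5139967  -0.33180438  0.156     ] [ 0.51209857 -0.33176496  0.098     ]
[ 0.51304763 -0.33178467  0.116     ] (array([-0.01, -0.01,  1.94]), array([-0.   ,  0.001,  0.002]))
```

Emit:
play_rows:
  steps: "0 0 0.4 0 0 0 0.4; 0 0 0.8 0 0 0 0.4; 0 0 1 0 0 0 0.4; 0 0 1 0 0 0 0.4"

```text
time_s: 7.67
position: [0.5099, -0.3295, 0.1864]
tcp_rot: [0.094, 0.996, 0.002, -0.003]
contact_force: [-0.1, 1.1, -0.4]
finger_gap: 0.0596
grip_force: 0.0
```

Emit:
play_rows:
  steps: "-0.01 -0.01 0.3 0 0 0 0.4; -0.01 -0.01 0.6 0 0 0 0.4; -0.01 -0.01 0.8 0 0 0 0.4; -0.01 -0.01 0.92 0 0 0 0.4; -0.01 -0.01 0.92 0 0 0 0.4"

```text
time_s: 8.08
position: [0.5118, -0.3325, 0.1162]
tcp_rot: [0.095, 0.996, 0.001, -0.001]
contact_force: [-0.3, 0.4, 0.1]
finger_gap: 0.0599
grip_force: 0.0
```

Emit:
play_rows:
  steps: "0 0 0 0 0 0 -1; 0 0 0 0 0 0 -1; 0 0 0 0 0 0 -1; 0 0 0 0 0 0 -1; 0 0 0 0 0 0 -1"
  grip_force: 100

```text
time_s: 8.5
position: [0.5131, -0.3343, 0.1193]
tcp_rot: [0.095, 0.995, -0.001, 0.002]
contact_force: [0.2, 2.0, 6.0]
finger_gap: 0.0238
grip_force: 97.6
```

Emit:
play_rows:
  steps: "0 0 -0.3 0 0 0 -1; 0 0 -0.6 0 0 0 -1; 0 0 -1 0 0 0 -1; 0 0 -1 0 0 0 -1"

```text
time_s: 8.83
position: [0.5146, -0.3362, 0.2044]
tcp_rot: [0.095, 0.995, -0.004, 0.005]
contact_force: [1.0, -0.7, -0.1]
finger_gap: 0.0241
grip_force: 98.3
```

Emit:
play_rows:
  steps: "0 0 -0.4 0 0 0 -1; 0 0 -0.8 0 0 0 -1; 0 0 -1 0 0 0 -1; 0 0 -1 0 0 0 -1"

```text
time_s: 9.17
position: [0.5134, -0.3351, 0.2818]
tcp_rot: [0.095, 0.995, -0.003, 0.004]
contact_force: [0.2, -0.7, -1.4]
finger_gap: 0.0241
grip_force: 98.3
```

Emit:
play_rows:
  steps: "0 0 -0.4 0 0 0 -1; 0 0 -0.8 0 0 0 -1; 0 0 -1 0 0 0 -1; 0 0 -1 0 0 0 -1"

```text
time_s: 9.5
position: [0.5127, -0.3345, 0.3599]
tcp_rot: [0.095, 0.995, -0.002, 0.002]
contact_force: [0.4, 0.3, -1.1]
finger_gap: 0.0241
grip_force: 98.4
```

```bash
cat >> h.py <<'E'
M=np.array([.5615,-.054,.21]);XS=np.array([.191,.982,0]);AX=np.r_[.574*XS[:2],-.819]
def lean(deg=35):
    "tool z along bore, closing axis in stand xz plane"
    z=AX/np.linalg.norm(AX);x=np.array([-.982,.191,0]);return np.c_[x,np.cross(z,x),z]
def tcp(s): # TCP for nose at distance s along bore past mouth (negative = above)
    return M+AX*(s-.108+.008)
E
python3 - <<'E'
from h import *
np.set_printoptions(precision=4,suppress=True)
print(get_state()['joint_pos'],get_state()['position'],tcp(-.06),delta(tcp(-.06),lean()))
E
```

```text
[-0.7751  0.2027  1.3178 -0.0001  1.6147 -2.1556] [ 0.5127 -0.3345  0.3599] [ 0.544  -0.1442  0.341 ] (array([0.07, 2.41, 0.23]), array([-0.392,  0.003,  0.002]))
```

Emit:
play_rows:
  steps: "0 0.2 0 -0.07 0 0 -1; 0 0.4 0 -0.14 0 0 -1; 0 0.6 0 -0.21 0 0 -1; 0 0.8 0 -0.28 0 0 -1; 0 1 0 -0.35 0 0 -1"

```text
time_s: 9.92
position: [0.5267, -0.2543, 0.354]
tcp_rot: [0.092, 0.957, 0.273, 0.025]
contact_force: [0.1, -0.4, -4.1]
finger_gap: 0.0244
grip_force: 98.6
```

```bash
sed -i 's/s-.108+.008/s-.103/' h.py
python3 - <<'E'
from h import *
np.set_printoptions(precision=4,suppress=True)
print(get_state()['joint_pos'],get_state()['position'],tcp(-.09),delta(tcp(-.09),lean()))
E
```

```text
[-0.8731  0.3006  1.2985  0.4445  1.8863 -2.1858] [ 0.5267 -0.2543  0.354 ] [ 0.5403 -0.1628  0.3681] (array([0.05, 1.07, 0.46]), array([-0.035, -0.002, -0.001]))
```

Emit:
play_rows:
  steps: "0.02 0.3 0.1 -0.035 0 0 -1; 0.04 0.6 0.2 -0.035 0 0 -1; 0.05 0.95 0.4 -0.035 0 0 -1; 0.05 1 0.46 -0.035 0 0 -1; 0.05 1 0.46 -0.035 0 0 -1"

```text
time_s: 10.33
position: [0.5391, -0.1662, 0.3642]
tcp_rot: [0.09, 0.95, 0.297, 0.026]
contact_force: [-0.9, -0.3, -3.6]
finger_gap: 0.0244
grip_force: 99.0
```

Run:
```python
from h import *
np.set_printoptions(precision=4,suppress=True)
print(get_state()['joint_pos'],get_state()['position'],delta(tcp(-.045),lean()))
```

```text
[-0.7761  0.2045  1.4085  0.5154  1.8583 -2.0917] [ 0.5391 -0.1662  0.3642] (array([-0.01,  0.07,  0.55]), array([-0.003, -0.003,  0.   ]))
```

Emit:
play_rows:
  steps: "-0.01 0.07 0.2 -0.003 -0.003 0 -1; -0.01 0.07 0.4 -0.003 -0.003 0 -1; -0.01 0.07 0.55 -0.003 -0.003 0 -1; -0.01 0.07 0.55 -0.003 -0.003 0 -1; -0.01 0.07 0.55 -0.003 -0.003 0 -1"

```text
time_s: 10.75
position: [0.5455, -0.1396, 0.3326]
tcp_rot: [0.092, 0.949, 0.299, 0.03]
contact_force: [-0.8, 0.0, -2.1]
finger_gap: 0.0242
grip_force: 99.0
```

Run:
```python
from h import *
import pickle
np.set_printoptions(precision=4,suppress=True)
w=snap('wrist');a=snap('scene');pickle.dump((w,a,get_state()),open('n.pkl','wb'))
print(get_state()['position'],delta(tcp(-.045),lean()))
s=get_state();Rm=R.from_quat(s['tcp_rot'])
nose=s['position']+Rm.apply([0,0,.103]);bt=M-AX*.027
print('w nose',proj(w,nose),'bush',proj(w,bt),'s nose',proj(a,nose),'bush',proj(a,bt))
u,v=map(int,proj(w,nose));u2,v2=map(int,proj(a,bt))
W=w['color'][max(0,v-70):v+70,max(0,u-70):u+70,::-1];A=a['color'][v2-35:v2+35,u2-35:u2+35,::-1]
print(max(0,v-70),max(0,u-70),W.shape,v2-35,u2-35)
k=560//140
cv2.imwrite('pics/n.png',np.hstack([cv2.resize(W,(400,400),interpolation=cv2.INTER_CUBIC),cv2.resize(A,(400,400),interpolation=cv2.INTER_CUBIC)]))
```

```text
[ 0.546  -0.1403  0.3343] (array([0.02, 0.01, 0.05]), array([-0.002,  0.003,  0.001]))
w nose [np.float64(259.8999126929622), np.float64(197.48947079527326)] bush [np.float64(260.6006848870637), np.float64(188.2656382464367)] s nose [np.float64(233.30040342854033), np.float64(205.99576130210775)] bush [np.float64(236.62872727660937), np.float64(206.5781562932016)]
127 189 (140, 140, 3) 171 201
```

View pics/n.png

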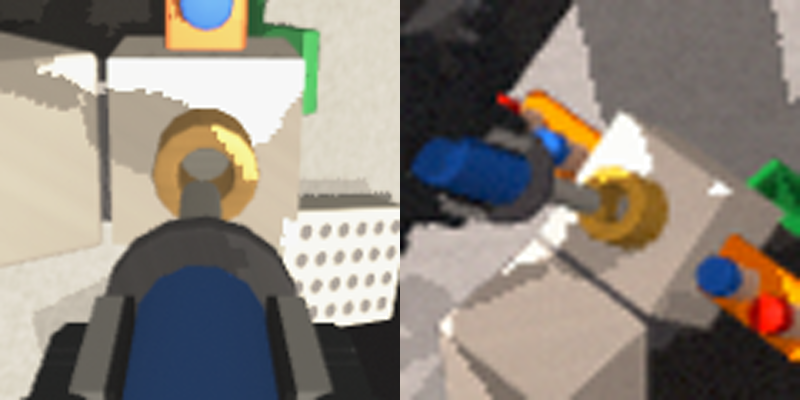

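The crop shows the shank at col 259.4 and the bush at col 261.1, so they line up to about 1 mm. The nose is just above the bush, and the pin's top is visible in the hole. I go in slowly.

Emit:
play_rows:
  steps: "0.01 0.01 0.05 0 0 0 -1; 0.02 0.02 0.1 0 0 0 -1; 0.02 0.02 0.16 0 0 0 -1; 0.02 0.02 0.23 0 0 0 -1; 0.02 0.02 0.3 0 0 0 -1"

```text
time_s: 11.27
position: [0.5473, -0.124, 0.3149]
tcp_rot: [0.091, 0.95, 0.298, 0.031]
contact_force: [0.4, -0.9, -2.6]
finger_gap: 0.0241
grip_force: 99.0
```

```bash
cat >> h.py <<'E'
def rep():
    s=get_state();A=AX/np.linalg.norm(AX)
    print('nose s mm %.1f'%(1000*((s['position']-M)@A+.103)),'F axis %.1f'%(-s['contact_force']@A),'F',np.round(s['contact_force'],1),'d',*delta(tcp(0),lean()),'t',s['time_s'])
E
python3 -c "
from h import *
rep()"
```

```text
nose s mm -23.9 F axis -1.7 F [ 0.4 -0.9 -2.6] d [-0.01 -0.02  0.3 ] [-0.001  0.002  0.001] t 11.2667
```

Emit:
play_rows:
  steps: "0 -0.01 0.06 0 0 0 -1; 0 -0.01 0.12 0 0 0 -1; 0 -0.01 0.18 0 0 0 -1; 0 -0.01 0.24 0 0 0 -1; 0 -0.01 0.24 0 0 0 -1"

```text
time_s: 11.68
position: [0.5491, -0.1134, 0.2981]
tcp_rot: [0.091, 0.949, 0.299, 0.03]
contact_force: [-0.8, -0.1, -2.1]
finger_gap: 0.0235
grip_force: 99.0
```

Emit:
play_rows:
  steps: "0 0 0.03 0 0 0 -1; 0 0 0.06 0 0 0 -1; 0 0 0.09 0 0 0 -1; 0 0 0.12 0 0 0 -1; 0 0 0.12 0 0 0 -1"

```text
time_s: 12.1
position: [0.5505, -0.1088, 0.2913]
tcp_rot: [0.091, 0.95, 0.298, 0.031]
contact_force: [-0.3, 1.0, -2.6]
finger_gap: 0.0242
grip_force: 99.2
```

```bash
python3 -c "
from h import *
rep()"
```

```text
nose s mm 4.3 F axis -2.7 F [-0.3  1.  -2.6] d [-0.   -0.01 -0.05] [-0.001  0.003  0.001] t 12.1
```

Emit:
play_rows:
  steps: "0 0 0.025 0 0 0 -1; 0 0 0.05 0 0 0 -1; 0 0 0.075 0 0 0 -1; 0 0 0.1 0 0 0 -1; 0 0 0.125 0 0 0 -1"

```text
time_s: 12.52
position: [0.5518, -0.1033, 0.2832]
tcp_rot: [0.091, 0.95, 0.298, 0.031]
contact_force: [-0.7, -3.5, 2.0]
finger_gap: 0.0244
grip_force: 99.2
```

```bash
python3 -c "
from h import *
rep()"
```

```text
nose s mm 14.2 F axis 3.7 F [-0.7 -3.5  2. ] d [-0.   -0.01 -0.18] [-0.001  0.003  0.001] t 12.5167
```

Emit:
play_rows:
  steps: "0 0 0.04 0 0 0 -1; 0 0 0.08 0 0 0 -1; 0 0 0.12 0 0 0 -1; 0 0 0.16 0 0 0 -1; 0 0 0.2 0 0 0 -1"

```text
time_s: 12.93
position: [0.5535, -0.0939, 0.2696]
tcp_rot: [0.091, 0.95, 0.299, 0.031]
contact_force: [-0.2, -2.7, 3.0]
finger_gap: 0.0241
grip_force: 99.2
```

Emit:
play_rows:
  steps: "0 0 0.03 0 0 0 -1; 0 0 0.06 0 0 0 -1; 0 0 0.09 0 0 0 -1; 0 0 0.12 0 0 0 -1; 0 0 0.15 0 0 0 -1"

```text
time_s: 13.35
position: [0.5544, -0.087, 0.2592]
tcp_rot: [0.091, 0.949, 0.299, 0.03]
contact_force: [0.7, -0.7, -1.6]
finger_gap: 0.0239
grip_force: 99.2
```

```bash
python3 -c "
from h import *
rep()"
```

```text
nose s mm 43.4 F axis -1.0 F [ 0.7 -0.7 -1.6] d [-0.01 -0.01 -0.54] [-0.001  0.001  0.001] t 13.35
```

Emit:
play_rows:
  steps: "0 0 0.015 0 0 0 -1; 0 0 0.03 0 0 0 -1; 0 0 0.045 0 0 0 -1; 0 0 0.06 0 0 0 -1; 0 0 0.06 0 0 0 -1"

```text
time_s: 13.77
position: [0.555, -0.0851, 0.2566]
tcp_rot: [0.091, 0.95, 0.298, 0.03]
contact_force: [-4.2, -3.6, 2.8]
finger_gap: 0.024
grip_force: 99.2
```

Run:
```python
from h import *
import pickle
rep()
a=snap('scene');a0=pickle.load(open('n.pkl','rb'))[1]
d=cv2.absdiff(a['color'],a0['color']).max(2);m=(d>40).astype('uint8')*255
for k in cv2.findContours(m,cv2.RETR_EXTERNAL,cv2.CHAIN_APPROX_NONE)[0]:
    if cv2.contourArea(k)>8:print(cv2.boundingRect(k))
```

```text
nose s mm 46.6 F axis 4.8 F [-4.2 -3.6  2.8] d [-0.01 -0.01 -0.58] [-0.002  0.002  0.001] t 13.7667
(270, 242, 22, 11)
(244, 231, 17, 13)
(280, 212, 7, 6)
(267, 198, 6, 5)
(267, 178, 10, 18)
(210, 166, 4, 5)
(88, 164, 6, 10)
(204, 133, 22, 9)
(264, 112, 12, 11)
(75, 112, 4, 16)
(80, 104, 27, 36)
(236, 92, 44, 14)
(51, 88, 5, 13)
(165, 80, 7, 5)
(71, 0, 174, 251)
```

The force fell at 43 mm (release) and came back at 46.6 mm (collar on the bush). I ease off and withdraw along the bore.

Emit:
play_rows:
  steps: "0 0 -0.1 0 0 0 -1; 0 0 -0.3 0 0 0 -1; 0 0 -0.6 0 0 0 -1; 0 0 -0.9 0 0 0 -1; 0 0 -1 0 0 0 -1"

```text
time_s: 14.23
position: [0.547, -0.1317, 0.3247]
tcp_rot: [0.091, 0.95, 0.297, 0.033]
contact_force: [0.5, -0.7, -1.5]
finger_gap: 0.0242
grip_force: 99.1
```

Emit:
play_rows:
  steps: "0 0 -0.3 0 0 0 -1; 0 0 -0.6 0 0 0 -1; 0 0 -0.6 0 0 0 -1"

```text
time_s: 14.48
position: [0.5417, -0.1589, 0.3644]
tcp_rot: [0.091, 0.95, 0.297, 0.034]
contact_force: [1.2, 0.9, -1.5]
finger_gap: 0.0239
grip_force: 99.1
```

Run:
```python
from h import *
import pickle
rep()
x=XS;y=np.array([-.982,.191,0]);o=np.r_[M[:2],0]
drop=o+.08*x
a=snap('scene','s9.png');w=snap('wrist','w9.png')
a0=pickle.load(open('ab2.pkl','rb'))[0];v1=pickle.load(open('v1.pkl','rb'))
# brightness map over the tray floor (z=.013), rows: along x -80..80, cols: y -50..50, step 10mm
for nm,c in(('v1 before',v1),('scene before',a0),('wrist now',w),('scene now',a)):
    g=cv2.cvtColor(c['color'],cv2.COLOR_RGB2GRAY);print(nm)
    for i in range(-80,81,10):
        r=[]
        for j in range(-50,51,10):
            u,v=proj(c,drop+x*i/1000+y*j/1000+[0,0,.013]);u,v=int(round(u)),int(round(v))
            r.append('%4d'%g[v,u] if 0<=u<512 and 0<=v<384 else '   .')
        print(i,''.join(r))
```

```text
nose s mm -84.7 F axis -1.8 F [ 1.2  0.9 -1.5] d [ 0.02 -0.01  1.06] [-0.003  0.006  0.002] t 14.4833
v1 before
-80  100  90 234 235 235 115 145 145  46  50 144
-70  227 234 235 235 235  98 156 125 114 118 129
-60  234 235 235 235 234  96 156 156 112 118 150
-50  235 234 235 235 233 101 157 157 157 158 158
-40  136 144 135 144 121  98  91  90  96  98 103
-30  143 141 140 143 143 100  93  33  46  47 122
-20  141 143 139 140 141 123  99  31  46  46 131
-10  138 139 140 140 141 143  99  31  44  47 131
0  130 138 138 140 140 139  87  32  46  47 124
10  133 131 140 142 140 140  61  31  46  47 108
20   76  31  33  31  31  32  31  32  46  46  95
30   45  31  34  32  30  32  32  32  32  31  83
40   45  33  33  32  32  31  33  32  32  33  82
50   46  32  31  31  31  32  32  33  32  31 119
60   76  32  32  34  32  32  33  33  47  46 129
70   76  31  32  33  36  32  31  32  46  60 128
80  100 103  73  56  62  84  63  62 100 109 120
scene before
-80  115 100  72  49  61 127 127 129 129 130 251
-70   47  27  29  29  26  71 128 130 128 128 251
-60   66  26  26  31  25  31  58 127 131 134 251
-50  
[... 1636 characters left out ...]
  54  98 127 127 130 173
-50   32  25  29  27  28 108 125  58 128 126 176
-40   17  32  30  26  28 118 127  28  58 129 174
-30   29  27  26  27  30 127 119  26  51 137 178
-20   28  26  28  28  59 133 105  26  52  60 116
-10   25  27  30  30  91 133  29  28  93 116 175
0   25  28  31  27  27  26  24 113 114 117 138
10   23  29  52  47  81  44  92  86  93 133 131
20   33  24  91 103  49  92  76  84  62  61 130
30   25  29  68 122  70  96 103 120  52  59 130
40   25  29  75 182 181 179 107 111 111 111 131
50   28  29  19  88 132  72  90  41 107 100 131
60   29  25  26  24  32  30  25  30  50 128 128
70   64  26  50  40  32  31  38  62 101 127 129
80   95  53  57  62  53  55  52  62  85 119  59
```

The scene view now has a bright 16 mm strip inside the tray, at x −70…−10 mm and y ≈ 0–10 mm from its middle. That is the pin. I bring the punch back upright.

Emit:
play_rows:
  steps: "0 -0.2 -0.1 0.07 0 0 -1; 0 -0.4 -0.1 0.14 0 0 -1; 0 -0.6 -0.1 0.21 0 0 -1; 0 -0.8 -0.1 0.28 0 0 -1; 0 -1 -0.1 0.35 0 0 -1"

```text
time_s: 15.0
position: [0.5273, -0.225, 0.3201]
tcp_rot: [0.096, 0.995, 0.028, 0.004]
contact_force: [0.2, 0.6, -3.2]
finger_gap: 0.0244
grip_force: 99.1
```

```bash
python3 -c "
from h import *
print(get_state()['position'],delta((.5131,-.3343,.26),down(11)))"
```

```text
[ 0.52726994 -0.22495769  0.32007739] (array([-0.08, -1.42,  0.67]), array([0.036, 0.002, 0.   ]))
```

Emit:
play_rows:
  steps: "-0.02 -0.3 0 0.036 0 0 -1; -0.04 -0.6 0 0.036 0 0 -1; -0.06 -1 0.1 0.036 0 0 -1; -0.06 -1 0.1 0.036 0 0 -1"

```text
time_s: 15.33
position: [0.5152, -0.3064, 0.3045]
tcp_rot: [0.097, 0.995, 0.002, -0.001]
contact_force: [-0.1, 0.7, -3.6]
finger_gap: 0.024
grip_force: 99.4
```

```bash
python3 -c "
from h import *
print(get_state()['position'],delta((.5131,-.3343,.26),down(11)))"
```

```text
[ 0.51519368 -0.30641682  0.3044563 ] (array([-0.04, -0.35,  0.55]), array([ 0.003, -0.001, -0.002]))
```

Emit:
play_rows:
  steps: "-0.02 -0.2 0.2 0.003 0 0 -1; -0.04 -0.35 0.4 0.003 0 0 -1; -0.04 -0.35 0.7 0.003 0 0 -1; -0.04 -0.35 0.7 0.003 0 0 -1; -0.04 -0.35 0.7 0.003 0 0 -1"

```text
time_s: 15.75
position: [0.514, -0.3301, 0.2499]
tcp_rot: [0.096, 0.995, 0.002, -0.001]
contact_force: [0.4, -0.7, -1.5]
finger_gap: 0.0239
grip_force: 99.4
```

Run:
```python
from h import *
print(get_state()['position'],delta((.5131,-.3335,.15),down(11)))
w=snap('wrist','r9.png');h=cv2.cvtColor(w['color'],cv2.COLOR_RGB2HSV)
print('nose',proj(w,get_state()['position']-[0,0,.103]),'hole',proj(w,[.513,-.3318,.09]))
v=w['color'][:,:,2].astype(int)
u0,v0=map(int,proj(w,[.513,-.3318,.09]))
print(u0,v0)
for r in range(v0-40,v0+28,4):print(r,''.join('%4d'%x for x in w['color'][r,u0-40:u0+41:4,0]))
```

```text
[ 0.51403955 -0.33008678  0.24988112] (array([ 0.  , -0.05,  1.25]), array([ 0.002, -0.001, -0.   ]))
nose [np.float64(258.352302491743), np.float64(197.87690782985374)] hole [np.float64(257.0800814652505), np.float64(178.79720518965863)]
257 178
138  247 247 247 247 247 247 247 247 247 247 247 247 247 247 247 247 247 247 247  25  27
142  247 247 247 247 247 247 247 247 247 247 247 247 247 247 247 247 247 247 247  74  26
146  247 247 247 247 247 247 247 247 247 247 247 247 247 247 247 247 247 247 247 222  27
150  247 247 247 247 247 247 247 247 247 247 247 247 247 247 247 247 247 247 247 247  26
154  247 247 247 247 247 247 247 247 247 247 247 247 247 247 247 247 247 247 247 247  29
158  247 247 247 247 247 247 247 247 247 247 247 247 247 247 247 247 247 247 247 247 188
162  247 247 247 247 247 247 247 247 247 247 247 247 247 247 247 247 247 247 247 247 247
166  247 247 247 247 247 247 247 247 247 247 247 247 247 247 247 247 247 247 247 247 247
170  247 247 247 247 247 247 247 247 247 229 193 227 247 247 247 247 247 247 247 247 247
174  247 247 247 247 247 247 247 247 247 247 193 194 193 247 247 247 247 247 247 247 247
178  247 247 247 247 247 247 247 244 247 247 214 194 194 247 247 247 247 247 245 246 240
182  247 247 247 247 247 247 247 246 247 247 234 194 194 247 247 247 247 241 239 239 239
186  247 247 247 247 247 247 247 247 151 247 247 193 222 247 247 247 247 247 239 239 239
190  247 247 247 247 247 247 247 247 247 233 137 167 247 247 247 247 247 247 247 247 247
194  247 247 247 247 247 247 247 247 247 180 130 107 182 247 247 247 247 247 247 247 247
198  174 247 247 247 247 247 247 247 247 156 129 107 102 247 247 247 247 247 247 247 247
202   34 247 247 247 247 247 247 247 247 147 117  88  97 247 247 247 247 247 247 247 247
```

Run:
```python
from h import *
w=snap('wrist')
im=w['color'];print('cols y -.367..-.297, rows x .478..; green chan at z=.09')
for i in range(-36,37,4):
    r=[]
    for j in range(-36,37,4):
        u,v=proj(w,[.513+i/1000,-.3318+j/1000,.09]);r.append('%4d'%im[int(round(v)),int(round(u)),1])
    print('%4d'%i,''.join(r))
```

```text
cols y -.367..-.297, rows x .478..; green chan at z=.09
 -36  218 218 218 203 191 190 189 188 188 218 217 217 217 217 216 216 216 216 216
 -32  218 218 218 218 218 218 188 188 188 217 217 217 217 216 216 216 216 216 215
 -28  217 218 218 218 218 218 188 188 188 217 217 217 217 216 216 216 215 215 216
 -24  217 218 218 218 218 217 188 187 186 217 217 217 216 216 216 215 216 216 216
 -20  218 218 217 218 218 217 216 187 186 212 217 216 216 216 216 216 215 215 215
 -16  217 217 217 218 218 217 217 201 194 217 216 216 217 216 215 215 215 215 215
 -12  217 217 218 218 218 218 217 216 217 215 215 216 217 216 216 215 215 215 215
  -8  216 216 217 216 216 217 216 171 186 104 107 177 217 216 216 215 216 215 216
  -4  216 216 216 216 217 217 175 186 184 130 103 103 216 216 215 215 216 216 216
   0  215 216 216 216 217 217 104 185 184 126 103 103 212 217 216 216 216 216 216
   4  215 216 216 216 216 216 184 179 185 104 103 104 203 216 216 216 216 215 215
   8  216 216 215 216 216 216 216  94 163 181 102 122 216 216 215 215 215 147 142
  12  215 216 215 216 216 216 216 210 113 135 174 215 215 215 216 216 142 142 143
  16  216 215 215 216 216 215 216 146 126 101 213 216 215 216 216 215 216 143 143
  20  215 215 216 215 215 216 206 144 118 101 201 215 216 216 216 216 216 216 216
  24  214 215 215 215 215 216 191 136 109 101 169 215 215 216 216 216 215 215 215
  28  214 213 214 204  80  70  66  65  60  91 204 215 215 216 216 216 216 215 215
  32  214 209  79  96 114 126 126 110  91  80  57 195 215 215 215 215 215 214 215
  36  203 126 134 130 123 124 122 121 122 120 122  71 110 215 215 215 215 216 215
```

The hole's centre measures (.5135,−.3325), which is the expected place. I lower in.

Emit:
play_rows:
  steps: "0 -0.04 0.1 0.002 0 0 -1; 0 -0.04 0.2 0.002 0 0 -1; 0 -0.04 0.35 0.002 0 0 -1; 0 -0.04 0.55 0.002 0 0 -1; 0 -0.04 0.75 0.002 0 0 -1"

```text
time_s: 16.27
position: [0.5147, -0.3355, 0.192]
tcp_rot: [0.096, 0.995, -0.003, 0.002]
contact_force: [-0.5, -0.2, -3.3]
finger_gap: 0.0239
grip_force: 99.4
```

```bash
python3 -c "
from h import *
s=get_state();print(s['position'],s['contact_force'],s['moment'],delta((.5131,-.3335,.121),down(11)))"
```

```text
[ 0.51466873 -0.33547964  0.19195587] [-0.4522447  -0.22072105 -3.29332642] [0.00258863 0.00044317 0.01492638] (array([0.03, 0.02, 0.89]), array([-0.003,  0.003, -0.001]))
```

Emit:
play_rows:
  steps: "0.02 0.02 0.1 0 0 0 -1; 0.02 0.02 0.2 0 0 0 -1; 0.02 0.02 0.3 0 0 0 -1; 0.02 0.02 0.4 0 0 0 -1; 0.02 0.02 0.45 0 0 0 -1"

```text
time_s: 16.68
position: [0.5134, -0.3338, 0.1561]
tcp_rot: [0.096, 0.995, -0.002, 0.001]
contact_force: [-0.5, -0.6, -2.2]
finger_gap: 0.0241
grip_force: 99.4
```

```bash
python3 -c "
from h import *
s=get_state();print(s['position'],s['contact_force'],s['moment'],delta((.5131,-.3335,.121),down(11)))"
```

```text
[ 0.51336373 -0.3337693   0.15610373] [-0.46812544 -0.5929967  -2.2241173 ] [ 0.04363978 -0.01284596 -0.04909036] (array([0.01, 0.  , 0.44]), array([-0.003,  0.002, -0.001]))
```

In the hole with no contact. I lower gently until the collar seats.

Emit:
play_rows:
  steps: "0 0 0.1 0 0 0 -1; 0 0 0.2 0 0 0 -1; 0 0 0.3 0 0 0 -1; 0 0 0.36 0 0 0 -1; 0 0 0.36 0 0 0 -1"

```text
time_s: 17.1
position: [0.5129, -0.3334, 0.1265]
tcp_rot: [0.096, 0.995, -0.002, 0.001]
contact_force: [-0.8, 0.6, -2.5]
finger_gap: 0.0235
grip_force: 99.4
```

Emit:
play_rows:
  steps: "0 0 0.02 0 0 0 -1; 0 0 0.04 0 0 0 -1; 0 0 0.06 0 0 0 -1; 0 0 0.06 0 0 0 -1"

```text
time_s: 17.43
position: [0.5136, -0.3341, 0.1235]
tcp_rot: [0.096, 0.995, -0.003, 0.002]
contact_force: [0.0, 0.5, -2.2]
finger_gap: 0.0242
grip_force: 99.4
```

```bash
python3 -c "
from h import *
s=get_state();print(s['position'],s['contact_force'],s['moment'],delta((.5131,-.3335,.121),down(11)))"
```

```text
[ 0.5136497  -0.33412354  0.12346159] [ 0.02976833  0.49840997 -2.21811282] [-0.00999836 -0.00188398 -0.0107677 ] (array([0.01, 0.01, 0.03]), array([-0.003,  0.003, -0.001]))
```

Emit:
play_rows:
  steps: "0 0 0.015 0 0 0 -1; 0 0 0.03 0 0 0 -1; 0 0 0.045 0 0 0 -1; 0 0 0.045 0 0 0 -1"

```text
time_s: 17.77
position: [0.5135, -0.334, 0.1196]
tcp_rot: [0.096, 0.995, -0.002, 0.002]
contact_force: [-0.1, 0.2, -1.9]
finger_gap: 0.0239
grip_force: 99.4
```

Emit:
play_rows:
  steps: "0 0 0.01 0 0 0 -1; 0 0 0.02 0 0 0 -1; 0 0 0.02 0 0 0 -1"

```text
time_s: 18.02
position: [0.5138, -0.3343, 0.1193]
tcp_rot: [0.096, 0.995, -0.003, 0.002]
contact_force: [-2.0, 1.7, 4.0]
finger_gap: 0.0242
grip_force: 100.4
```

Seated. I release and rise.

Emit:
play_rows:
  steps: "0 0 0 0 0 0 -0.2; 0 0 0 0 0 0 0.4; 0 0 0 0 0 0 0.4; 0 0 0 0 0 0 0.4; 0 0 0 0 0 0 0.4"

```text
time_s: 18.43
position: [0.5137, -0.3342, 0.1182]
tcp_rot: [0.096, 0.995, -0.003, 0.002]
contact_force: [-0.9, -0.0, 1.0]
finger_gap: 0.0598
grip_force: 0.0
```

Emit:
play_rows:
  steps: "0 0 -0.2 0 0 0 0.4; 0 0 -0.5 0 0 0 0.4; 0 0 -0.8 0 0 0 0.4; 0 0 -1 0 0 0 0.4; 0 0 -1 0 0 0 0.4"

```text
time_s: 18.85
position: [0.5153, -0.3355, 0.2031]
tcp_rot: [0.096, 0.995, -0.005, 0.005]
contact_force: [0.9, -1.3, 0.4]
finger_gap: 0.0598
grip_force: 0.0
```

Emit:
play_rows:
  steps: "0 0 -0.4 0 0 0 0.4; 0 0 -0.8 0 0 0 0.4; 0 0 -0.9 0 0 0 0.4; 0 0 -0.9 0 0 0 0.4; 0 0 -0.9 0 0 0 0.4"

```text
time_s: 19.27
position: [0.513, -0.3332, 0.2692]
tcp_rot: [0.096, 0.995, -0.002, 0.001]
contact_force: [0.2, 0.3, -0.5]
finger_gap: 0.0599
grip_force: 0.0
```

Run:
```python
from h import *
w=snap('wrist');h=cv2.cvtColor(w['color'],cv2.COLOR_RGB2HSV);m=cv2.inRange(h,(100,150,60),(125,255,255))
for k in cv2.findContours(m,cv2.RETR_EXTERNAL,cv2.CHAIN_APPROX_NONE)[0]:
    if cv2.contourArea(k)>400: print(cv2.contourArea(k),cv2.boundingRect(k))
print(proj(w,[.5135,-.3325,.156]),get_state()['position'],get_state()['contact_force'])
a=snap('scene');g=cv2.cvtColor(a['color'],cv2.COLOR_RGB2GRAY)
y=np.array([-.982,.191,0]);drop=np.r_[M[:2],0]+.08*XS
for i in range(-90,101,10):
    print(i,''.join('%4d'%g[tuple(int(round(t)) for t in proj(a,drop+XS*i/1000+y*j/1000+[0,0,.013])[::-1])] for j in range(-50,51,10)))
```

```text
733.0 (245, 167, 27, 39)
[np.float64(260.94521050346043), np.float64(192.1591308111556)] [ 0.51258551 -0.33273489  0.26793073] [-0.25605698 -1.06583954  0.24088481]
-90   51  47  38  49 120 123 122 119 122 122 168
-80   57  54  61  50  52 120 120 120 120 120 162
-70   20  24  18  25  29  62 118 123 121 123 164
-60   23  28  26  24  26  55  93 121 121 123 169
-50   26  28  28  27  21 100 125  53 121 123 169
-40   15  26  24  28  27 114 124  30  61 124 164
-30   20  26  30  26  18 123 115  25  54 131 169
-20   25  25  24  23  55 126  97  25  47  51 106
-10   26  22  21  29  85 125  19  25  88 110 167
0   30  28  29  31  20  27  24 111 108 112 127
10   20  28  50  60 138  55  91  77  85 127 126
20   22  27  90 101  39  90  99  78 121  58 126
30   26  24  69 116  63  84 133 114  65 126 128
40   29  29  68 176 174 178 176 176 177 175 125
50   30  28  28  82 129  66  84  49 106 118 124
60   42  24  26  22  26  28  26  21  31 123 122
70   65  26  48  42  30  27  35  35  56 122 124
80   88  56  85  61  99  52  82  53  45  99  51
90   71  72  70  74  69  75  70  66  46  47  43
100  117 120 112 114 114  91  94  95  95  54  68
```

Pin is lying still in the tray and the punch is upright in its hole (the same image as at the start).

```bash
python3 -c "
from plant import *
print(finish_job())"
```

```text
the job is handed in; nothing more can be done
None
```

The job is handed in: the camera readings show the pin in the green tray under the stand and the punch upright in its rack hole, with the gripper clear; `finish_job()` returned no verdict.

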